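# Gauge a turned globe base and cover the scale

### The arm

A 6-joint arm with a two-finger parallel gripper is mounted at the origin on the work surface. World frame = base frame: x ahead of the robot, y to its left, z up, the work surface at z = 0. Lengths are in mm, angles in rad, forces in N, time in s.
With the tool pointing down it reaches from about 275 to 825 mm from the base axis. Payload 4.9 kg.
Tool frame: the origin (TCP) lies between the finger pads; the fingertips stand ahead of it and the grasp point (between the pads) is the TCP (ctrl.tips_ahead is the z of the fingertips in the tool frame, in mm); z points along the fingers, y is the line along which they close (so a half turn about z gives the same grasp; the last joint's range is limited). The gripper opens to 85 mm and grips with 20 to 120 N. Pads are 22 mm wide; open, the fingers measure 114 mm over their backs; the gripper's body (76 mm by 85 mm) begins 54 mm behind the grasp point. The pads swing forward as they close: fully open they stand 13 mm farther back than shut.
Start: joints at [-1.365, 0.326, -0.193, 1.052, 0, 1.437], TCP at [183.327, -518.565, 250.281] pointing down, gripper open.
Joint ranges: [-2.65, 2.65], [-0.97, 1.79], [-1.3, 1.35], [-1.93, 2.1], [-1.47, 1.37], [-3.14, 3.14]. Speed limits (rad/s): [2.57, 2.57, 3.14, 3.14, 3.14, 3.14].

### API

Orientations are given as [roll, pitch, yaw] about the fixed x, y, z axes, in that order (R = Rz(yaw) Ry(pitch) Rx(roll)).
In Python, from workcell import get_obs, imaging, ctrl gives the robot as it stands.
- The arm moves only by the tool play_rows, never from a script. Its argument "targets" is a list of rows, each a list of 7 numbers: the shift along the tool's x, y, z in m, then the turn, a rotation vector about the tool's x, y, z in rad, then the opening, from 0 (shut) to 1 (fully open). In form: [[dx, dy, dz, ax, ay, az, gripper], ...]. A call has 1 to 5 rows; each row shifts and turns the commanded pose from where the row before left it, along the tool's axes as they then stand; what a row does not reach is not made up. A row lasts 1/8 s, in which the tool goes at most 62.5 mm and 10.7 degrees, less where a joint would pass 70% of its speed; a pose out of reach is approached as far as the arm can. A call with a gripper value outside its range is refused whole. The fingers move at their own pace and stop on an object; "squeeze" is the grip in N (left out, the last holds). Time passes only in rows, so rows that do not move let the fingers close. It gives the time, the measured TCP pose, the force, the opening and the grip force at its end, in the units of the state.
- get_obs(): the state, without advancing time (a new reading comes with each control period).
- imaging.read_camera(name): name is "side" or "top"; returns a dict with "pixels" (420x560x3 uint8, red, green, blue), "intrinsics" (3x3 intrinsics, pixels), "distortion" ([k1, k2, p1, p2, k3] as OpenCV has them; the pictures are not rectified), "world_to_cam" (4x4, takes a point from world to camera coordinates). Camera axes: x right, y down, z forward; pixel columns grow to the right and rows downward; lengths in mm; the calibration is good to about 2 mm. A picture is of the moment at which its call begins. There is no depth.
- ctrl.sign_off(): hands the job in; it is judged then, once.
The state is a dict: "t": time; "qpos": joint angles; "dq": joint speeds; "joint_efforts": joint torques, N m; "ee_pos": TCP position; "eef_rot": TCP orientation; "contact_force": force on the tool from outside, world axes, zero at the start; "ft_torque": the same for the moment, N m; "finger_gap": finger opening in mm; "gripper_force": force on a finger pad.
Only numpy, scipy, OpenCV 4.12 (cv2) and the standard library are available. Lean on these libraries where they do the work, as an engineer would, in place of code of your own. Each camera call takes 0.05 s, during which the arm holds its last target. There are 200 camera calls.

### The job

The turned wooden base lies loose between the jaws of the bench gauge: push the sliding jaw shut so that it carries the base up against the fixed anvil and keeps it gripped between the two with a light but definite pressure (a few newtons, never 20). Then fold the scale cover down flat and leave the gauge alone. Do not touch the base itself, and do not disturb the tin, cup, hoop or brush.

Things in the scene. Friction and masses are not known exactly. Their poses are not given: they have to be found in the camera images.
- gauge: bench gauge, a big caliper fixed to the bench: grey bed 200 mm (x) by 340 mm (y), 20 mm thick; its x runs from -105 to 95 mm. Origin on its underside; z up. The jaw lane runs along the gauge's y with centre line at x = -45 mm; the ruled steel scale lies beside it at x = 35 to 85 mm
- anvil: fixed steel anvil at the -y end of the lane: upright plate 90 mm wide (x), 16 mm thick, 60 mm tall, with a 22 mm high foot behind it. Origin at the lower edge of its measuring face, on the bed's top (20 mm above the bench), at x = -45, y = -115 mm of the gauge; the face looks to the gauge's +y
- jaw (a joint): travel of the sliding jaw from fully open, m; 0 to 0.13, grows as the jaw closes along the gauge's -y towards the anvil; the gap between the two measuring faces is 0.210 minus this. It slides stiffly: about 7 N to move it alone, anything above that presses on what it meets; it stays where it is left (and itself slips back if more than about 7 N is left in the squeeze)
- jaw_push (a point): centre of the outer (back) face of the sliding jaw's upright steel plate, 45 mm above the bed. The plate is 90 mm wide (x), 14 mm thick, from 1 to 61 mm above the bed; a 13 mm high foot reaches 35 mm out behind it, under this point
- jaw_face (a point): centre line of the sliding jaw's measuring face, 20 mm above the bed; it looks to the gauge's -y
- disc: turned wooden globe base: a disc 34 mm thick with stepped rim, slightly oval as wood dries, 96 to 100 mm across in the lower 14 mm; about 0.22 kg, loose, flat on the bed between the jaws. Origin at the centre of its underside
- cover (a joint): angle of the stiff scale cover, rad: 0 lies flat over the scale (shut), about 1.57 stands upright; it stays where it is left and takes 2 to 3 N at its edge to fold
- cover_hinge (a point): middle of the cover's hinge line, which runs along the gauge's y at x = 25 mm, 24 mm above the bench. The cover is an aluminium plate 65 mm from hinge to free edge, 230 mm long (y), 5 mm thick; when shut it reaches from the hinge to the gauge's +x
- cover_edge (a point): middle of the cover's free edge, on its upper side (the side that faces the jaw lane when it stands up), 65 mm from the hinge
- tin: closed varnish tin, 84 mm across, 110 mm tall, standing; origin at the centre of its underside
- cup: mixing cup, 72 mm across, 65 mm tall, standing empty; origin at the centre of its underside
- hoop: flat wooden ring, 140 mm across, 22 mm thick, lying; origin at the centre of its underside
- brush: brush 200 mm long, lying; origin under its middle
Not all that is in view belongs to the job. Of the things shaped like the disc, the wooden one is meant.

How it is judged (in metres and radians):
On the way, in this order (a step that is already met when the one before it is completed fails the run):
1. the base is pressed against the anvil with 2 to 20 N (contact force between anvil and disc between 2 and 20 N), for 0.3 s.
2. the scale cover is folded down flat (value of joint cover below 0.1 rad), for 0.2 s.
At the end, for the whole second after the job is handed in: the base lies flat (within 0.1 rad) and at rest, still gripped between jaw and anvil (jaws at most 103 mm apart, 1.5 to 20 N on the anvil), and the cover is flat over the scale (within 0.1 rad) (contact force between anvil and disc between 1.5 and 20 N and angle between disc's own z axis and vertical below 0.1 rad and linear speed of disc below 0.01 m/s and y of jaw_face in the frame of anvil below 0.103 m and value of joint cover below 0.1 rad); the robot touches nothing.
It fails at once if the base is pressed on the anvil with more than 20 N (contact force between anvil and disc above 20 N).
It fails at once if the robot touches the base (contact force between the arm and disc above 1 N).
It fails at once if a bystander is moved by more than 30 mm (distance of any of tin, cup, hoop, brush from where it was at the start of the episode above 0.03 m).
It also fails if it takes over 48 s, if anything falls off the work surface, if the arm or the gripper's body presses on something with over 40 N, if the wrist force passes 120 N, or if a joint passes its speed limit or range.

## Working session

There is one attempt and no reset: what is moved stays moved. The work goes in short steps, Python scripts to look and compute and a tool call to move; the robot and the scene stay as the last step left them, time stands still between calls to the robot, and variables do not carry over. Pictures are saved under pics/ and viewed, at most 10 in all, crops included, and the job is handed in when it is done.

Besides the shell and the picture viewer there is one more tool, called in YAML: its name, and indented under it one key for each argument. play_rows: Moves the arm, as the interface text tells. Its arguments: {"type":"object","properties":{"targets":{"type":"array"},"squeeze":{"type":"number"}},"required":["targets"]}

```bash
mkdir -p pics; ls; python3 - <<'E'
from workcell import get_obs, imaging, ctrl
import cv2
for n in ("side","top"):
    r=imaging.read_camera(n); cv2.imwrite(f"pics/{n}0.png",r["pixels"][:,:,::-1]); print(r["intrinsics"],r["distortion"],r["world_to_cam"])
print(get_obs(),ctrl.tips_ahead)
E
```

```text
pics
[[456.23076462   0.         280.30314271]
 [  0.         456.23076462 209.43098861]
 [  0.           0.           1.        ]] [-0.07755964  0.          0.          0.          0.        ] [[-8.12510045e-01 -5.82667775e-01 -1.80468971e-02  4.03441708e+02]
 [-4.48543532e-01  6.44652418e-01 -6.19057315e-01  2.48625919e+02]
 [ 3.72338724e-01 -4.94895468e-01 -7.85138427e-01  1.06236004e+03]
 [ 0.00000000e+00  0.00000000e+00  0.00000000e+00  1.00000000e+00]]
[[410.77439091   0.         283.57856762]
 [  0.         410.77439091 208.15837758]
 [  0.           0.           1.        ]] [-0.02616571  0.          0.          0.          0.        ] [[-2.67192758e-02 -9.99202950e-01  2.96571265e-02 -2.10828489e+00]
 [-9.87727548e-01  2.18221433e-02 -1.54654727e-01  5.12667535e+02]
 [ 1.53884278e-01 -3.34254232e-02 -9.87523352e-01  9.69474103e+02]
 [ 0.00000000e+00  0.00000000e+00  0.00000000e+00  1.00000000e+00]]
{'t': 0.1, 'qpos': array([-1.36520441e+00,  3.26915218e-01, -1.93475376e-01,  1.05197070e+00,
        3.66608345e-06,  1.43660659e+00]), 'dq': array([-0.00052775, -0.0009991 ,  0.0040082 , -0.00047099, -0.0001816 ,
        0.00082083]), 'joint_efforts': array([ 2.24680625e-04, -4.44240725e+01,  2.63037318e+01,  7.97916931e-03,
       -1.74542015e-04,  8.48161562e-06]), 'ee_pos': array([ 183.22341817, -518.07733312,  249.55857236]), 'eef_rot': array([-3.14004225e+00, -2.13005833e-04,  3.39781485e-01]), 'contact_force': array([ 1.27766881, -0.45281737,  0.18028084]), 'ft_torque': array([ 0.02842537, -0.00491808, -0.00292631]), 'gripper_force': 0.0, 'finger_gap': 85.34697510531635} 19.0
```

View pics/top0.png

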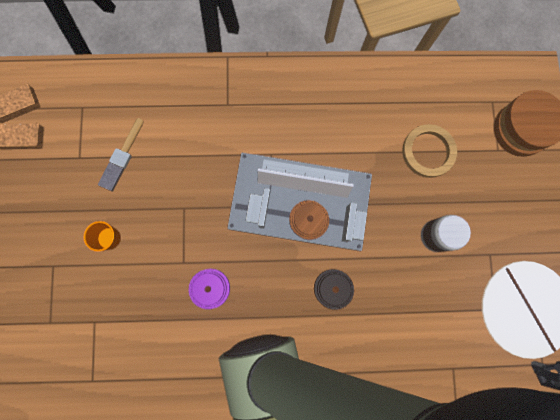

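View pics/side0.png

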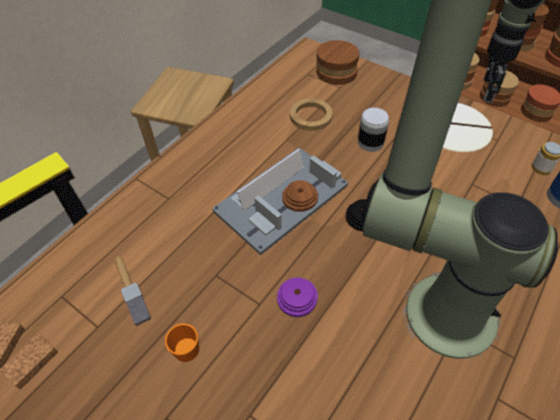

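The top view shows the gauge: sliding jaw at about (262,205), wooden base at (309,219), anvil at (355,222) and cover standing from (258,180) to (352,190). The side view shows the same layout. I'll enlarge both views next.

```bash
cat > h.py <<'E'
import numpy as np, cv2
from workcell import get_obs, imaging, ctrl
def cam(n):
    r=imaging.read_camera(n); r["K"]=np.array(r["intrinsics"]);r["d"]=np.array(r["distortion"]);r["T"]=np.array(r["world_to_cam"]); return r
def ray(r,p):
    u=cv2.undistortPoints(np.array(p,float).reshape(1,1,2),r["K"],r["d"]).ravel()
    R,t=r["T"][:3,:3],r["T"][:3,3]; return -R.T@t, R.T@np.array([*u,1])
def plane(r,p,z):
    o,v=ray(r,p); return o+v*(z-o[2])/v[2]
def tri(r1,p1,r2,p2):
    o1,v1=ray(r1,p1);o2,v2=ray(r2,p2)
    s=np.linalg.lstsq(np.c_[v1,-v2],o2-o1,rcond=None)[0]
    a,b=o1+v1*s[0],o2+v2*s[1]; return (a+b)/2,np.linalg.norm(a-b)
def proj(r,P):
    R,t=r["T"][:3,:3],r["T"][:3,3]
    return cv2.projectPoints(np.array(P,float).reshape(-1,3),cv2.Rodrigues(R)[0],t,r["K"],r["d"])[0].reshape(-1,2)
E
python3 - <<'E'
from h import *
a=cam("top")["pixels"][145:260,220:380,::-1];b=cam("side")["pixels"][140:255,205:365,::-1]
f=lambda i:cv2.resize(i,None,fx=5,fy=5,interpolation=cv2.INTER_CUBIC)
cv2.imwrite("pics/a1.png",f(a));cv2.imwrite("pics/b1.png",f(b))
E
```

```text
(no output)
```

View pics/a1.png

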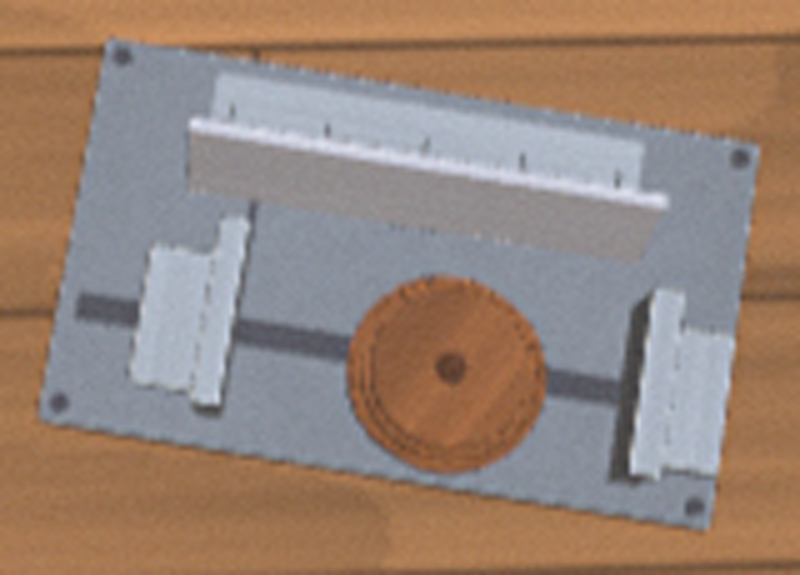

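View pics/b1.png

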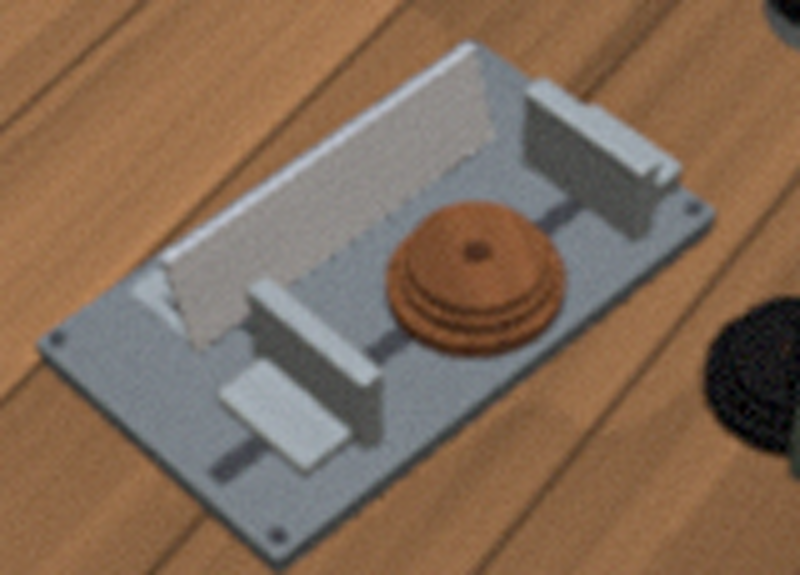

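The crops show the bed corners clearly, at (110,40), (758,147), (710,528) and (40,422) in the top crop. The screws, the jaw plate's top corners and the cover's free edge are also visible in both crops.

```bash
cat > g.py <<'E'
from h import *
T=cam("top");S=cam("side")
tp=lambda x,y:(220+(x+.5)/5-.5,145+(y+.5)/5-.5)
sp=lambda x,y:(205+(x+.5)/5-.5,140+(y+.5)/5-.5)
for n,a,b in [("BL scr",(58,402),(278,535)),("TL scr",(123,56),(57,340)),("BR scr",(694,507),(693,208)),
 ("jaw top outer x-",(192,405),(362,386)),("jaw top outer x+",(222,217),(250,286)),("jaw top inner x-",(220,408),(380,375)),("jaw top inner x+",(249,220),(268,277)),
 ("cover edge y+",(190,122),(166,262)),("cover edge y-",(668,203),(470,42)),("disc top",(451,368),(477,251)),("anvil inner x-",(631,476),(645,177)),("anvil inner x+",(655,290),(526,95))]:
    print(n,*[np.round(v,1) for v in tri(T,tp(*a),S,sp(*b))])
# bed corners
C=np.array([plane(T,tp(*p),20)[:2] for p in [(110,40),(758,147),(710,528),(40,422)]])
C2=np.array([plane(S,sp(*p),20)[:2] for p in [(40,346),(280,568),(714,214)]])
print(C.round(1),C2.round(1))
M=np.array([[95,170],[95,-170],[-105,-170],[-105,170]],float)
def rigid(M,C):
    m,c=M.mean(0),C.mean(0);U,_,V=np.linalg.svd((M-m).T@(C-c));R=V.T@U.T;return R,c-R@m
R,t=rigid(M,C);print("top",t,np.arctan2(R[1,0],R[0,0]),np.abs(M@R.T+t-C).max())
R,t=rigid(M[[0,3,2]],C2);print("side",t,np.arctan2(R[1,0],R[0,0]),np.abs(M[[0,3,2]]@R.T+t-C2).max())
E
python3 g.py
```

```text
BL scr [475.9 115.6  23.9] 0.5
TL scr [653.3  81.9  21.3] 1.5
BR scr [ 416.6 -197.8   23.6] 1.3
jaw top outer x- [467.7  48.6  82.9] 4.0
jaw top outer x+ [554.2  31.8  86.2] 0.3
jaw top inner x- [466.2  35.5  79.2] 3.6
jaw top inner x+ [553.1  18.9  81.8] 1.1
cover edge y+ [599.4  45.7  88.9] 1.3
cover edge y- [ 556.9 -178.2   92.3] 3.0
disc top [484.1 -76.5  57. ] 0.5
anvil inner x- [ 428.5 -157.1   78.6] 1.0
anvil inner x+ [ 516.8 -173.4   77.2] 0.6
[[ 661.5   88.1]
 [ 599.1 -242. ]
 [ 405.6 -206.3]
 [ 466.4  124.8]] [[ 659.9   90. ]
 [ 464.9  129.2]
 [ 406.4 -203.3]]
top [538.07311643 -59.75368183] -0.1842190979957128 2.2821189512421824
side [537.91060009 -57.3474839 ] -0.18079724637306885 2.8229274894246146
```

play_rows:
  targets:
    - [0,0,0,0,0,-0.15,0]
    - [0,0,0,0,0,-0.15,0]
    - [0,0,0,0,0,-0.15,0]
    - [0,0,0,0,0,-0.15,0]
    - [0,0,0,0,0,-0.15,0]

```text
t: 0.92
ee_pos: [183.3, -518.5, 250.2]
eef_rot: [-3.141, -0.0, 1.095]
contact_force: [-0.7, 0.2, 0.1]
finger_gap: 0.1
gripper_force: 0.0
```

play_rows:
  targets:
    - [0,0,0,0,0,-0.15,0]
    - [0,0,0,0,0,-0.15,0]
    - [0,0,0,0,0,0,0]

```text
t: 1.3
ee_pos: [183.3, -518.5, 250.2]
eef_rot: [-3.142, -0.0, 1.388]
contact_force: [0.0, 0.8, 0.2]
finger_gap: 0.0
gripper_force: 0.0
```

play_rows:
  targets:
    - [0.043,0.0147,0,0,0,0,0]
    - [0.043,0.0147,0,0,0,0,0]
    - [0.043,0.0147,0,0,0,0,0]
    - [0.043,0.0147,0,0,0,0,0]
    - [0.043,0.0147,0,0,0,0,0]

```text
t: 1.92
ee_pos: [294.9, -319.1, 250.4]
eef_rot: [3.141, 0.0, 1.387]
contact_force: [0.3, -0.1, -1.0]
finger_gap: 0.1
gripper_force: 0.0
```

play_rows:
  targets:
    - [0.043,0.0147,0,0,0,0,0]
    - [0.043,0.0147,0,0,0,0,0]
    - [0.043,0.0147,0,0,0,0,0]
    - [0.043,0.0147,0,0,0,0,0]
    - [0.043,0.0147,0,0,0,0,0]

```text
t: 2.55
ee_pos: [406.0, -120.8, 250.5]
eef_rot: [3.141, 0.0, 1.387]
contact_force: [0.3, -0.3, 0.8]
finger_gap: -0.2
gripper_force: 0.0
```

play_rows:
  targets:
    - [0.043,0.0147,0,0,0,0,0]
    - [0.043,0.0147,0,0,0,0,0]
    - [0.043,0.0147,0,0,0,0,0]
    - [0.043,0.0147,0,0,0,0,0]
    - [0.043,0.0147,0,0,0,0,0]

```text
t: 3.18
ee_pos: [517.0, 77.6, 250.4]
eef_rot: [3.141, 0.0, 1.387]
contact_force: [0.8, -1.2, 0.8]
finger_gap: -0.1
gripper_force: 0.0
```

play_rows:
  targets:
    - [0,0,0,0,0,0,0]
    - [0,0,0,0,0,0,0]

```text
t: 3.42
ee_pos: [515.8, 76.0, 250.0]
eef_rot: [-3.141, 0.001, 1.389]
contact_force: [0.3, -1.4, 0.2]
finger_gap: 0.0
gripper_force: 0.0
```

play_rows:
  targets:
    - [0,0,0.045,0,0,0,0]
    - [0,0,0.045,0,0,0,0]
    - [0,0,0.045,0,0,0,0]
    - [0,0,0.043,0,0,0,0]
    - [0,0,0,0,0,0,0]

```text
t: 4.05
ee_pos: [513.0, 75.0, 69.9]
eef_rot: [-3.135, 0.002, 1.387]
contact_force: [-0.5, -0.7, 0.6]
finger_gap: 0.3
gripper_force: 0.0
```

play_rows:
  targets:
    - [-0.005,0,0,0,0,0,0]
    - [-0.005,0,0,0,0,0,0]
    - [0,0,0,0,0,0,0]

```text
t: 4.42
ee_pos: [515.5, 65.8, 73.8]
eef_rot: [3.139, -0.0, 1.389]
contact_force: [-0.2, 0.4, -0.5]
finger_gap: -0.1
gripper_force: 0.0
```

```bash
python3 - <<'E'
from h import *
a=cam("top")["pixels"][145:260,220:380,::-1];b=cam("side")["pixels"][140:255,205:365,::-1]
f=lambda i:cv2.resize(i,None,fx=3.5,fy=2.5 if 0 else 3.5,interpolation=cv2.INTER_CUBIC)[:300]
cv2.imwrite("pics/c1.png",np.vstack([cv2.resize(a,(417,300)),cv2.resize(b,(417,300))]))
E
```

```text
(no output)
```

View pics/c1.png

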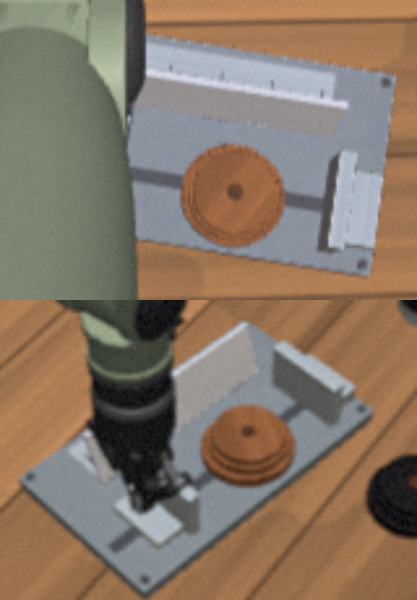

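play_rows:
  targets:
    - [-0.004,0,0,0,0,0,0]
    - [-0.004,0,0,0,0,0,0]
    - [-0.004,0,0,0,0,0,0]
    - [-0.004,0,0,0,0,0,0]
    - [-0.004,0,0,0,0,0,0]

```text
t: 5.15
ee_pos: [511.2, 48.4, 72.3]
eef_rot: [-3.141, -0.005, 1.391]
contact_force: [1.1, 7.1, -1.2]
finger_gap: -0.5
gripper_force: 3.7
```

play_rows:
  targets:
    - [-0.004,0,0,0,0,0,0]
    - [-0.004,0,0,0,0,0,0]
    - [-0.004,0,0,0,0,0,0]
    - [-0.004,0,0,0,0,0,0]
    - [-0.004,0,0,0,0,0,0]

```text
t: 5.78
ee_pos: [507.4, 28.9, 72.3]
eef_rot: [-3.141, -0.005, 1.391]
contact_force: [0.7, 7.5, -0.3]
finger_gap: 0.1
gripper_force: 3.7
```

play_rows:
  targets:
    - [-0.004,0,0,0,0,0,0]
    - [-0.004,0,0,0,0,0,0]
    - [-0.004,0,0,0,0,0,0]
    - [0,0,0,0,0,0,0]

```text
t: 6.28
ee_pos: [505.1, 16.5, 72.3]
eef_rot: [-3.141, -0.004, 1.39]
contact_force: [0.3, 4.8, 0.4]
finger_gap: 0.2
gripper_force: 2.7
```

play_rows:
  targets:
    - [-0.004,0,0,0,0,0,0]
    - [-0.004,0,0,0,0,0,0]
    - [-0.004,0,0,0,0,0,0]
    - [-0.004,0,0,0,0,0,0]
    - [-0.004,0,0,0,0,0,0]

```text
t: 6.9
ee_pos: [501.5, -2.5, 72.3]
eef_rot: [-3.141, -0.005, 1.391]
contact_force: [-0.1, 8.4, 1.8]
finger_gap: 0.4
gripper_force: 3.7
```

play_rows:
  targets:
    - [-0.003,0,0,0,0,0,0]
    - [-0.003,0,0,0,0,0,0]
    - [-0.003,0,0,0,0,0,0]
    - [-0.003,0,0,0,0,0,0]
    - [-0.003,0,0,0,0,0,0]

```text
t: 7.52
ee_pos: [498.8, -16.8, 72.2]
eef_rot: [-3.141, -0.006, 1.391]
contact_force: [1.3, 8.8, 0.7]
finger_gap: -0.3
gripper_force: 4.3
```

```bash
python3 - <<'E'
from h import *
T=cam("top");S=cam("side");a=T["pixels"][145:260,220:380,::-1];b=S["pixels"][140:255,205:365,::-1]
cv2.imwrite("pics/d1.png",np.vstack([cv2.resize(a,(417,300)),cv2.resize(b,(417,300))]))
# disc: orange-brown hue mask on top view within bed
hsv=cv2.cvtColor(cv2.cvtColor(T["pixels"],cv2.COLOR_RGB2BGR),cv2.COLOR_BGR2HSV)
E
```

```text
(no output)
```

View pics/d1.png

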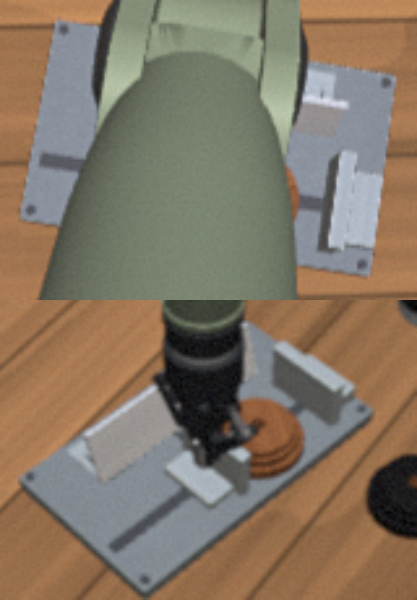

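The jaw has met the base and carried it about 11 mm (right edge at 298 in the upper crop), which leaves roughly 26 mm to go.

play_rows:
  targets:
    - [-0.003,0,0,0,0,0,0]
    - [-0.003,0,0,0,0,0,0]
    - [-0.003,0,0,0,0,0,0]
    - [-0.003,0,0,0,0,0,0]
    - [-0.003,0,0,0,0,0,0]

```text
t: 8.25
ee_pos: [496.0, -31.6, 72.3]
eef_rot: [-3.141, -0.006, 1.391]
contact_force: [0.2, 9.6, 2.3]
finger_gap: 0.1
gripper_force: 4.4
```

play_rows:
  targets:
    - [-0.001,0,0,0,0,0,0]
    - [-0.001,0,0,0,0,0,0]
    - [-0.001,0,0,0,0,0,0]
    - [-0.001,0,0,0,0,0,0]

```text
t: 8.75
ee_pos: [495.3, -35.5, 72.2]
eef_rot: [-3.141, -0.006, 1.391]
contact_force: [0.4, 8.4, 1.6]
finger_gap: 0.1
gripper_force: 4.3
```

```bash
cat > disc.py <<'E'
from h import *
# gap between disc's right rim and anvil face along the lane, top view, in gauge y
T=cam("top");p=T["pixels"];hsv=cv2.cvtColor(p,cv2.COLOR_RGB2HSV)
c,s=np.cos(.183),np.sin(.183);O=np.array([538,-58.5])
for y in range(-116,-40,4):
    w=O+[c*-50+s*y,-s*-50+c*y]; q=proj(T,[*w,30])[0]; i=np.round(q).astype(int)
    print(y,i,p[i[1],i[0]],end="; ")
E
python3 disc.py
```

```text
-116 [344 225] [94 98 84]; -112 [342 225] [106 111  95]; -108 [341 225] [104 115  98]; -104 [339 225] [113 121 106]; -100 [338 224] [109 118  99]; -96 [336 224] [113 122 106]; -92 [334 224] [116 125 105]; -88 [333 224] [116 125 107]; -84 [331 223] [119 129 111]; -80 [330 223] [119 129 111]; -76 [328 223] [122 134 113]; -72 [326 222] [125 133 113]; -68 [325 222] [123 131 110]; -64 [323 222] [121 131 113]; -60 [322 222] [120 128 108]; -56 [320 221] [124 134 113]; -52 [318 221] [122 133 111]; -48 [317 221] [124 134 115]; -44 [315 221] [123 133 113];
```

play_rows:
  targets:
    - [-0.001,0,0,0,0,0,0]
    - [-0.001,0,0,0,0,0,0]
    - [-0.001,0,0,0,0,0,0]

```text
t: 9.18
ee_pos: [494.7, -38.4, 72.2]
eef_rot: [-3.141, -0.006, 1.391]
contact_force: [-0.7, 8.6, 1.7]
finger_gap: -0.1
gripper_force: 4.3
```

play_rows:
  targets:
    - [-0.001,0,0,0,0,0,0]
    - [-0.001,0,0,0,0,0,0]

```text
t: 9.43
ee_pos: [494.3, -40.4, 72.3]
eef_rot: [-3.141, -0.006, 1.391]
contact_force: [0.7, 8.6, 2.5]
finger_gap: 0.0
gripper_force: 4.3
```

play_rows:
  targets:
    - [-0.001,0,0,0,0,0,0]
    - [-0.001,0,0,0,0,0,0]

```text
t: 9.68
ee_pos: [494.2, -40.7, 72.3]
eef_rot: [-3.141, -0.01, 1.392]
contact_force: [1.7, 14.6, 2.9]
finger_gap: -0.0
gripper_force: 7.8
```

play_rows:
  targets:
    - [-0.001,0,0,0,0,0,0]

```text
t: 9.8
ee_pos: [494.2, -40.8, 72.3]
eef_rot: [-3.141, -0.013, 1.393]
contact_force: [1.8, 17.5, 2.3]
finger_gap: -0.1
gripper_force: 9.3
```

play_rows:
  targets:
    - [-0.001,0,0,0,0,0,0]

```text
t: 9.93
ee_pos: [494.2, -40.9, 72.4]
eef_rot: [-3.141, -0.015, 1.393]
contact_force: [3.0, 21.2, 3.2]
finger_gap: -0.3
gripper_force: 10.8
```

play_rows:
  targets:
    - [0.001,0,0,0,0,0,0]
    - [0.001,0,0,0,0,0,0]
    - [0,0,0,0,0,0,0]
    - [0,0,0,0,0,0,0]

```text
t: 10.42
ee_pos: [494.2, -40.8, 72.3]
eef_rot: [-3.141, -0.01, 1.392]
contact_force: [2.5, 14.3, 2.2]
finger_gap: -0.3
gripper_force: 6.8
```

play_rows:
  targets:
    - [0.001,0,0,0,0,0,0]
    - [0.001,0,0,0,0,0,0]
    - [0.001,0,0,0,0,0,0]
    - [0.001,0,0,0,0,0,0]
    - [0.001,0,0,0,0,0,0]

```text
t: 11.05
ee_pos: [495.1, -40.4, 72.2]
eef_rot: [3.141, 0.001, 1.389]
contact_force: [0.1, -0.3, -0.1]
finger_gap: -0.1
gripper_force: 0.0
```

play_rows:
  targets:
    - [0.002,0,0,0,0,0,0]
    - [0.003,0,0,0,0,0,0]
    - [0.004,0,0,0,0,0,0]
    - [0.01,0,0,0,0,0,0]
    - [0,0,0,0,0,0,0]

```text
t: 11.68
ee_pos: [498.6, -20.4, 72.3]
eef_rot: [-3.142, -0.0, 1.391]
contact_force: [0.4, -0.7, -0.3]
finger_gap: -0.2
gripper_force: 0.0
```

play_rows:
  targets:
    - [0,0,-0.03,0,0,0,0]
    - [0.01,0,-0.03,0,0,0,0]
    - [0.03,0,0,0,0,0,0]
    - [0,0.02,0,0,0,0,0]
    - [0,0.023,0,0,0,0,0]

```text
t: 12.3
ee_pos: [548.4, 10.9, 132.5]
eef_rot: [3.141, 0.0, 1.391]
contact_force: [0.1, 0.0, 1.1]
finger_gap: -0.4
gripper_force: 0.0
```

play_rows:
  targets:
    - [0,0,0.015,0,0,0,0]
    - [0,0,0.015,0,0,0,0]
    - [0,0,0.015,0,0,0,0]
    - [0,0,0,0,0,0,0]

```text
t: 12.8
ee_pos: [545.9, 10.7, 85.4]
eef_rot: [-3.138, 0.0, 1.39]
contact_force: [0.2, 0.2, -0.4]
finger_gap: 0.3
gripper_force: 0.0
```

```bash
python3 - <<'E'
from h import *
T=cam("top");S=cam("side");a=T["pixels"][145:260,220:380,::-1];b=S["pixels"][140:255,205:365,::-1]
cv2.imwrite("pics/e1.png",np.vstack([cv2.resize(a,(417,300)),cv2.resize(b,(417,300))]))
E
```

```text
(no output)
```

View pics/e1.png

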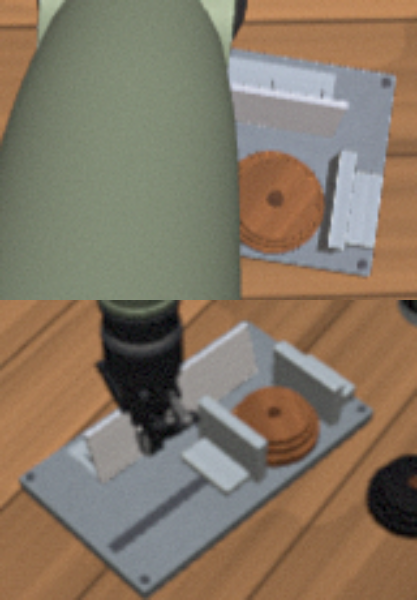

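The base sits against the anvil (centre (276,198) in the upper crop), and the fingers stand in the free space on the lane side of the cover. Next I fold the cover.

play_rows:
  targets:
    - [0,0.014,0,0,0,0,0]
    - [0,0.014,0,0,0,0,0]
    - [0,0.01,0.004,0,0,0,0]
    - [0,0.005,0.0035,0,0,0,0]
    - [0,0.005,0.0035,0,0,0,0]

```text
t: 13.52
ee_pos: [595.5, 1.8, 76.3]
eef_rot: [3.141, 0.0, 1.39]
contact_force: [-0.4, 0.8, 3.8]
finger_gap: -0.0
gripper_force: 1.6
```

play_rows:
  targets:
    - [0,0.004,0.0045,0,0,0,0]
    - [0,0.004,0.0045,0,0,0,0]
    - [0,0.005,0.009,0,0,0,0]

```text
t: 13.9
ee_pos: [608.8, -0.7, 58.3]
eef_rot: [3.14, 0.0, 1.39]
contact_force: [-1.0, 0.1, 3.0]
finger_gap: 0.2
gripper_force: 1.6
```

play_rows:
  targets:
    - [0,0,0.003,0,0,0,0]
    - [0,0,0.003,0,0,0,0]
    - [0,0,0.002,0,0,0,0]
    - [0,0,0.001,0,0,0,0]

```text
t: 14.4
ee_pos: [608.2, -0.6, 49.3]
eef_rot: [3.141, -0.0, 1.39]
contact_force: [1.6, -0.4, 3.7]
finger_gap: 0.1
gripper_force: 1.3
```

```bash
python3 - <<'E'
from h import *
S=cam("side");b=S["pixels"][140:255,205:365,::-1]
cv2.imwrite("pics/f1.png",cv2.resize(b,None,fx=5,fy=5))
E
```

```text
(no output)
```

View pics/f1.png

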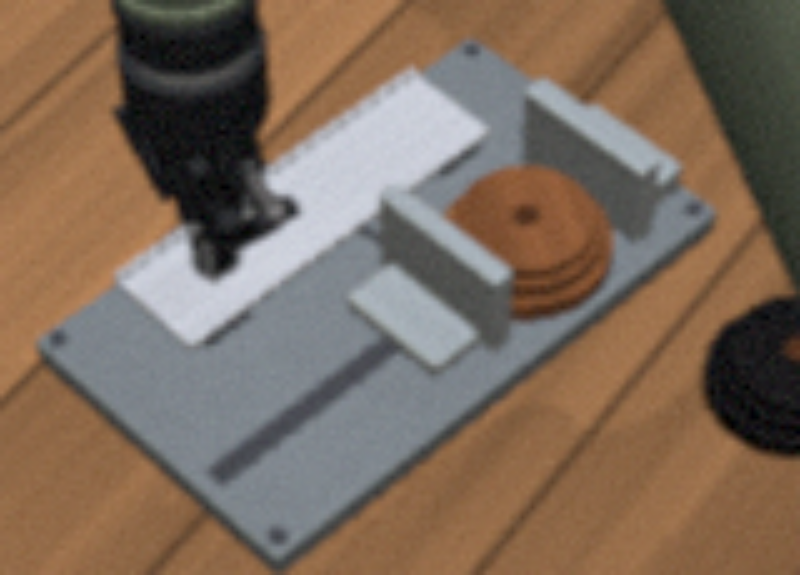

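The cover is nearly flat, and the base is gripped between jaw (450,250) and anvil (590,170). I'll press down further until the force rises.

play_rows:
  targets:
    - [0,0,0.001,0,0,0,0]
    - [0,0,0.001,0,0,0,0]
    - [0,0,0.001,0,0,0,0]

```text
t: 14.82
ee_pos: [608.3, -0.6, 47.8]
eef_rot: [3.141, 0.0, 1.39]
contact_force: [-2.8, 0.6, 18.0]
finger_gap: -0.3
gripper_force: 9.3
```

play_rows:
  targets:
    - [0,0,0,0,0,0,0]
    - [0,0,0,0,0,0,0]
    - [0,0,-0.005,0,0,0,0]
    - [0,0,-0.02,0,0,0,0]
    - [0,0,-0.03,0,0,0,0]

```text
t: 15.45
ee_pos: [605.9, -0.2, 100.1]
eef_rot: [-3.137, 0.0, 1.39]
contact_force: [0.2, 0.8, 0.3]
finger_gap: -0.2
gripper_force: 0.0
```

play_rows:
  targets:
    - [0.03,0,-0.04,0,0,0,0]
    - [0.04,0,-0.03,0,0,0,0]
    - [0.04,0,0,0,0,0,0]
    - [0.04,0,0,0,0,0,0]
    - [0,0,0,0,0,0,0]

```text
t: 16.08
ee_pos: [634.0, 149.7, 170.3]
eef_rot: [-3.139, 0.0, 1.394]
contact_force: [-0.6, -1.9, -0.6]
finger_gap: 0.3
gripper_force: 0.0
```

play_rows:
  targets:
    - [0.04,0,0,0,0,0,0]
    - [0.04,0,0,0,0,0,0]
    - [0.04,0,0,0,0,0,0]
    - [0,0,0,0,0,0,0]
    - [0,0,0,0,0,0,0]

```text
t: 16.7
ee_pos: [655.9, 263.8, 170.4]
eef_rot: [-3.14, 0.002, 1.389]
contact_force: [-0.3, -0.4, -0.3]
finger_gap: -0.3
gripper_force: 0.0
```

```bash
python3 - <<'E'
from h import *
T=cam("top");S=cam("side");a=T["pixels"][145:260,220:380,::-1];b=S["pixels"][140:255,205:365,::-1]
cv2.imwrite("pics/g1.png",cv2.resize(np.vstack([a,b]),None,fx=2.6,fy=2.6))
cv2.imwrite("pics/g2.png",cv2.resize(a,None,fx=5,fy=5,interpolation=cv2.INTER_CUBIC))
E
```

```text
(no output)
```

View pics/g2.png

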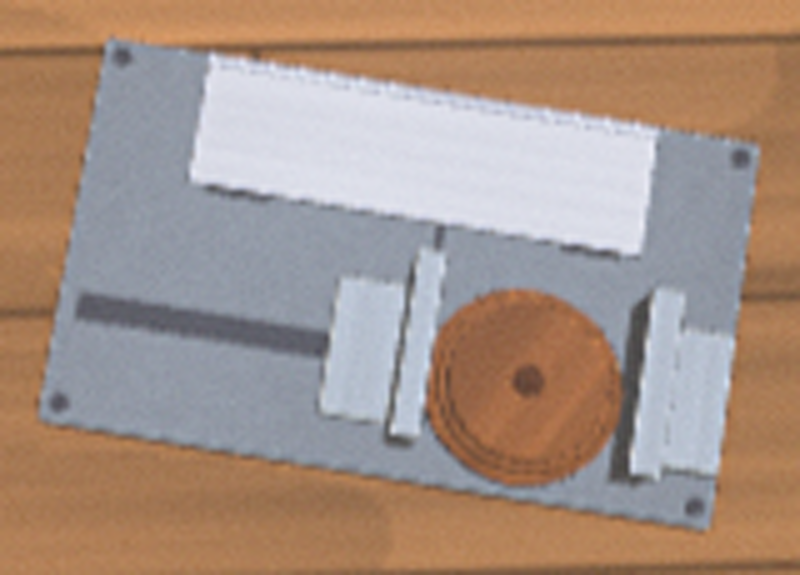

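The final picture shows the cover flat (190–655, 55–250). The base, centred at (527,380), is closed in between jaw and anvil, and the arm is clear of the gauge.

```bash
python3 -c "
from workcell import ctrl
print(ctrl.sign_off())"
```

```text
the job is handed in; nothing more can be done
None
```

I handed the job in at about 17 s: the base is gripped between jaw and anvil with an estimated 7 N (worked out from wrist force, not measured; peak about 14 N), the cover is flat, and the arm is clear; no verdict was returned.

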